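# Release the cam gate and take the stop off the slicing guide

## Task

The stop of the slicing guide has to come off for washing. Turn the cam knob on the sloping housing clockwise until the sprung bolt snaps back into the notch of the cam and clears the track, then slide the stop along its T-track to the open end nearest the robot, lift it off there and set it down, without dropping it, upright near the middle of the square cake board. Leave the bolt in its notch, and the jam jar and the squeeze bottle standing where they are.

Things in the scene. Friction and masses are not known exactly. Their poses are not given: they have to be found in the camera images.
- guide: Slicing guide, fixed on the table: a white plate 280 x 260 mm, its top 12 mm up, with an aluminium T-track at y = -95 mm and a grey wedge housing with a cam (x -46 to 46, y -20 to 100 mm). Origin on the table plane; x runs along the track away from the robot, y to the left, z up; the plate spans x -130 to 150, y -150 to 110 mm. The bolt crosses over the track at x = -13 to 5 mm, 52 to 70 mm up.
- track_mouth (a point): Open end of the T-track (towards the robot), on its centre line and floor: x = -10, y = -95, z = 12 mm of the guide; axes as the guide's. From here the track runs 150 mm along +x: a channel 48 mm wide under two lips 22 mm apart, 9 to 15 mm above this point; closed at the far end. On the -x side is only bare plate at the floor's level, 120 mm long, where the stop can stand free and be lifted.
- slope_centre (a point): Centre of the housing's sloping top, where the knob's axis comes out: x = 0, y = 50, z = 55 mm of the guide; axes as the guide's. The slope falls towards the robot at 35 degrees, so the knob's axis leans 35 degrees from vertical towards the guide's -x.
- knob_grip (a point): On the cam knob's axis, 38 mm above the slope, in the middle of the black wing grip. Turns with the knob: z is the axis, out of the slope, x points along the wing to its pointed end. Wing: 14 mm thick (y), x -32 to 34 mm (last 15 mm tapered), z -20 to 16 mm. Below it a steel cam disc, radius 38 mm, top at z = -26 mm, its one notch, 15 mm deep, under the pointed end. Pinch across y.
- cam_knob (a joint): Knob angle (rad), grows clockwise seen from above the slope. 0: the wing's point looks straight up the slope, away from the robot; 1.57: it looks right, at the bolt, and the notch faces the bolt's roller. End stops at 0 and 1.63; starts at 0.15 to 0.6. Friction about 0.06 N m, stays where left. The bolt begins to drop at about 1.3 and is at the notch's bottom from about 1.5.
- gate_bolt (a joint): Position (m) of the sprung steel bolt (14 x 10 mm section) along the guide's y. 0: its roller rides on the cam's rim and its nose stands 10 mm into the way of the stop, in front of it. About 0.015: the spring (about 4 N) has drawn it left to the bottom of the notch, and its nose clears the stop by 5 mm.
- stop: The stop, loose, about 250 g, aluminium, black fin; origin under its foot's centre, axes as the guide's. Starts in the track behind the bolt, origin at x = 45 to 90 mm of the guide, 2 mm of play, slides easily. Foot 80 (x) x 44 x 7 mm, neck 16 mm wide, block 60 x 40 mm from 17 to 62 mm up, fin 50 (x) x 20 (y) mm from 62 to 125 mm up. Clear of the lips once its origin is 40 mm before the mouth.
- stop_grip (a point): Point in the fin of the stop, on its centre line, 102 mm above the underside of the foot; axes as the stop's. Pinch the 20 mm thickness (along y) here from above.
- cake_board: Square wooden-coloured cake board, loose, 208 x 208 x 9 mm, lying flat to the right of the guide. Origin at the centre of its underside, z up; its top is 9 mm up.
- jam_jar: Open glass jam jar with a spreader in it, 76 mm across, 157 mm high, behind the cake board; bystander. Origin at the centre of its underside.
- squeeze_bottle: White squeeze bottle with a cone tip, 58 mm across, 208 mm high, behind the guide on the left; bystander. Origin at the centre of its underside.
Mind the look-alikes: they are no part of the job. What is shaped like the stop but yellow is not meant.

How it is judged:
On the way, in this order (a step that is already met when the one before it is completed fails the run):
1. the bolt has dropped into the notch of the cam while the stop is still behind it in the track (value of joint gate_bolt above 0.0125 m and x of stop in the frame of guide above 0.02 m), for 0.2 s.
2. the stop has been slid to the open end of the track (x of stop in the frame of guide below -0.025 m and z of stop in the frame of guide below 0.03 m and y of stop in the frame of guide between -0.125 and -0.065 m).
At the end, for the whole second after the job is handed in: The bolt is in the notch of the cam (drawn back by more than 12.5 of its 15 mm); the stop stands upright (within 6 degrees) and at rest on the cake board, its origin within 55 mm of the board's centre, and the board lies flat on the table (value of joint gate_bolt above 0.0125 m and horizontal distance between stop and cake_board below 0.055 m and z of stop in the frame of cake_board between 0.004 and 0.014 m and angle between stop's own z axis and vertical below 0.1 rad and angle between cake_board's own z axis and vertical below 0.05 rad and height (world z) of cake_board below 0.008 m and linear speed of stop below 0.02 m/s and angular speed of stop below 0.2 rad/s); the robot touches nothing.
It fails at once if the jam jar or the squeeze bottle is moved by more than 30 mm (distance of any of jam_jar, squeeze_bottle from where it was at the start of the episode above 0.03 m).
It fails at once if the stop is dropped (it falls out of the fingers at more than 0.6 m/s) (linear speed of stop above 0.6 m/s and contact force between the fingers and stop below 0.1 N).
It also fails if it takes over 59 s, if anything falls off the work surface, if the arm or the gripper's body presses on something with over 40 N, if the wrist force passes 120 N, or if a joint passes its speed limit or range.

## Robot

A 6-joint arm with a two-finger parallel gripper is mounted at the origin on a cart in front of the work surface, level with it; the furniture and walls round the work are solid. World frame = base frame: x ahead of the robot, y to its left, z up, the work surface at z = 0. Lengths are in m, angles in rad, forces in N, time in s.
With the tool pointing down it reaches from about 0.375 to 0.925 m from the base axis. Payload 5.7 kg.
Tool frame: the origin (TCP) lies midway between the tips of the shut fingers; the grasp point (between the pads) lies 19 mm behind it; z points along the fingers, y is the line along which they close (so a half turn about z gives the same grasp; the last joint's range is limited). The gripper opens to 88 mm and grips with 3 to 60 N. Pads are 20 mm wide; open, the fingers measure 115 mm over their backs; the gripper's body (75 mm by 178 mm) begins 61 mm behind the grasp point.
Start: joints at [-1.34, 0.359, 1.51, -0, 1.272, -0.115], TCP at [0.203, -0.564, 0.223] pointing down, gripper open.
Joint ranges: [-2.97, 2.97], [-1.01, 2.36], [0.21, 2.38], [-0.96, 4.11], [0.2, 2.71], [-2.98, 2.98]. Speed limits (rad/s): [2.39, 2.39, 3.14, 3.14, 3.14, 3.14].

## Interface

Orientations are given as a unit quaternion [x, y, z, w].
In Python, from bench import move_ptp, servo_line, goto_joints, move_gripper, sleep, inverse_kinematics, capture, PlanningError, close_job, spot_in, silhouettes, current_clock, current_joint_pos, current_qvel, current_joint_torque, current_position, current_orientation, current_force, current_torque, current_finger_gap, current_grip_force gives the robot as it stands. Calls block until the motion is done:
- move_ptp(position, orientation): joint-space move of the TCP to a pose.
- servo_line(position, orientation=None, rate=0.15, contact_N=None): straight line of the TCP; orientation=None keeps the orientation; rate is the mean speed in m/s. With contact_N (N) it stops when the force on the tool has changed by that much, and returns True; else False.
- goto_joints(angles): joint-space move.
- move_gripper(opening): finger opening in m; the grip force is fixed at half the most; returns when the fingers have stopped.
- sleep(seconds).
- inverse_kinematics(position, orientation): joint angles nearest the present ones, or None.
- capture(name): name is "scene" or "top" or "wrist"; returns a dict with "image" (480x640x3 uint8, blue, green, red), "range_z" (480x640 float32, m along the optical axis (not along the pixel's ray), 0 where there is no reading), "intrinsics" (3x3 intrinsics, pixels), "R" (3x3) and "t" (3): a world point X has camera coordinates R X + t. Camera axes: x right, y down, z forward; pixel columns grow to the right and rows downward; lengths in m; the calibration is good to about 2 mm. A picture is of the moment at which its call begins.
A pose or a line that the arm cannot do raises PlanningError and nothing moves.
- close_job(): hands the job in; it is judged then, once.
Trained networks look in the newest picture that a camera, given by its name, has taken for a name from the list of things; names that differ only in an ending like _2 or _b are one class to them, and where a whole thing is asked for, a point or a joint stands for the part that bears it (a point fixed in the world has none). Each returns a list of dicts, best first, with "conf" (0 to 1); they miss things now and then, are a little off and sometimes report something else, mostly with a low value. They report only what shows in the picture. A call takes as long as a camera call. They do not tell look-alikes from the thing itself.
- spot_in(camera, query): "xy" ([column, row] in pixels, amid what is visible of it).
- silhouettes(camera, query): "region" (480x640 bool, what is visible of it) and "xy" ([column, row] in pixels, amid what is visible of it).
Readings, each from a call of its own:
- current_clock(): time.
- current_joint_pos(): joint angles.
- current_qvel(): joint speeds.
- current_joint_torque(): joint torques, N m.
- current_position(): TCP position.
- current_orientation(): TCP orientation.
- current_force(): force on the tool from outside, world axes, zero at the start.
- current_torque(): the same for the moment, N m.
- current_finger_gap(): finger opening in m.
- current_grip_force(): force on a finger pad.
Only numpy, scipy, OpenCV 4.12 (cv2) and the standard library are available. Lean on these libraries where they do the work, as an engineer would, in place of code of your own. Each camera call takes 0.05 s, during which the arm holds its last target. There are 200 camera calls.

## Working session

There is one attempt and no reset: what is moved stays moved. The work goes in short steps, each a Python script; the robot and the scene stay as the last script left them, time stands still between calls to the robot, and variables do not carry over. Pictures are saved under pics/ and viewed, at most 10 in all, crops included, and the job is handed in when it is done.

```bash
mkdir -p pics; ls
cat > h.py <<'E'
import numpy as np, cv2
from bench import *
from scipy.spatial.transform import Rotation as Rot
def world(c,m):
    v,u=np.nonzero(m&(c["range_z"]>0)); z=c["range_z"][v,u]
    K=c["intrinsics"]; p=np.stack([(u-K[0,2])/K[0,0]*z,(v-K[1,2])/K[1,1]*z,z],1)
    return (p-c["t"])@c["R"]
def px(c,X):
    p=c["R"]@np.array(X)+c["t"]; q=c["intrinsics"]@p; return q[:2]/q[2]
E
python3 - <<'E'
from h import *
ims=[]
for n in("scene","top"):
    c=capture(n); cv2.imwrite(f"pics/{n}.png",c["image"]); ims.append(c["image"])
    print(n,"cam at",-c["R"].T@c["t"])
    for q in("guide","stop","cam_knob","gate_bolt","cake_board","jam_jar","squeeze_bottle"):
        for d in silhouettes(n,q)[:3]:
            w=world(c,d["region"]); 
            print(q,round(d["conf"],2),np.round(d["xy"]),len(w),np.round(np.median(w,0),3) if len(w) else"", np.round(np.percentile(w,2,0),3),np.round(np.percentile(w,98,0),3))
print(current_clock())
E
```

```text
pics
scene cam at [-0.20347409  0.50195456  1.16245399]
guide 0.77 [319. 262.] 5696 [0.544 0.102 0.016] [ 0.443 -0.043  0.009] [0.707 0.206 0.089]
stop 0.96 [325. 222.] 560 [0.641 0.019 0.076] [ 0.621 -0.03   0.011] [0.697 0.032 0.141]
stop 0.94 [239. 285.] 814 [0.56  0.342 0.06 ] [0.539 0.3   0.001] [0.631 0.374 0.127]
stop 0.67 [287. 344.] 823 [0.329 0.293 0.063] [0.307 0.261 0.005] [0.363 0.318 0.128]
cam_knob 0.92 [301. 260.] 494 [0.553 0.157 0.075] [0.515 0.117 0.046] [0.585 0.184 0.113]
gate_bolt 0.7 [330. 246.] 84 [0.566 0.048 0.067] [0.559 0.019 0.061] [0.572 0.107 0.073]
cake_board 0.68 [406. 239.] 556 [ 0.527 -0.199  0.011] [ 0.473 -0.288  0.005] [ 0.56  -0.155  0.016]
cake_board 0.57 [215. 253.] 832 [0.667 0.369 0.111] [0.658 0.342 0.008] [0.701 0.393 0.19 ]
jam_jar 0.67 [357. 184.] 727 [ 0.747 -0.154  0.08 ] [ 0.728 -0.193  0.011] [ 0.8   -0.125  0.137]
squeeze_bottle 0.81 [214. 252.] 907 [0.669 0.369 0.107] [0.658 0.336 0.002] [0.801 0.395 0.191]
top cam at [0.33032971 0.08082518 1.59464528]
guide 0.74 [327. 243.] 8657 [0.563 0.087 0.013] [ 0.442 -0.044  0.004] [0.713 0.206 0.085]
guide 0.17 [303. 243.] 549 [0.555 0.152 0.073] [0.519 0.117 0.046] [0.585 0.185 0.113]
stop 0.96 [252. 325.] 456 [0.339 0.281 0.064] [0.304 0.26  0.001] [0.378 0.305 0.131]
stop 0.82 [186. 236.] 532 [0.571 0.466 0.062] [0.544 0.446 0.001] [0.611 0.488 0.128]
stop 0.67 [350. 211.] 383 [0.643 0.014 0.077] [ 0.621 -0.006  0.016] [0.677 0.031 0.141]
cam_knob 0.58 [304. 243.] 536 [0.555 0.151 0.074] [0.518 0.119 0.046] [0.586 0.184 0.113]
gate_bolt 0.61 [336. 239.] 164 [0.565 0.057 0.065] [0.558 0.019 0.055] [0.575 0.111 0.073]
cake_board 0.89 [453. 283.] 5700 [ 0.453 -0.266  0.009] [ 0.352 -0.369 -0.   ] [ 0.557 -0.165  0.016]
jam_jar 0.69 [413. 167.] 751 [ 0.759 -0.16   0.069] [ 0.727 -0.193  0.017] [ 0.795 -0.126  0.133]
squeeze_bottle 0.71 [225. 194.] 580 [0.673 0.356 0.136] [0.657 0.337 0.005] [0.709 0.387 0.191]
0.8
```

View pics/top.png

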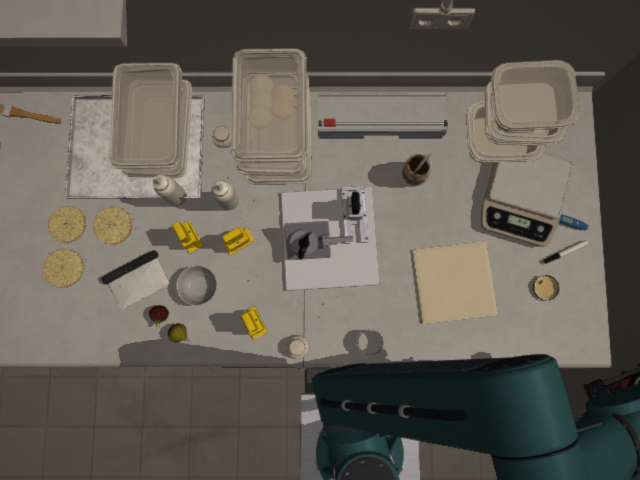

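View pics/scene.png

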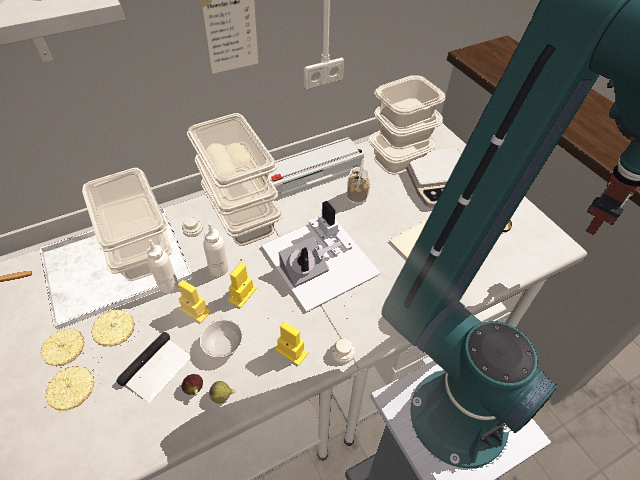

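The only black-finned stop is at top (354,203), in the track. The look-alikes are yellow, at (252,322), (187,236) and (237,240). The knob's black wing is at (304,243), the board at (454,283), the jar at (416,170) and the bottle at (225,194). Next I'll fit the guide pose and take close crops.

```bash
cat >> h.py <<'E'
A35=np.deg2rad(35)
def guide_frame(c,reg):
    m=reg.astype(np.uint8); cs,_=cv2.findContours(m,0,2); r=cv2.minAreaRect(max(cs,key=cv2.contourArea))
    b=cv2.boxPoints(r); K=c["intrinsics"]; C=-c["R"].T@c["t"]
    d=np.c_[(b[:,0]-K[0,2])/K[0,0],(b[:,1]-K[1,2])/K[1,1],np.ones(4)]@c["R"]
    P=C+d*((0.012-C[2])/d[:,2])[:,None]
    P=P[:,:2]; s=[P[(i+1)%4]-P[i] for i in range(4)]
    a=max(s,key=lambda v:v[0]); yaw=np.arctan2(a[1],a[0]); R=Rot.from_euler('z',yaw).as_matrix()
    o=np.r_[P.mean(0),0]-R@[0.01,-0.02,0]
    return R,o,yaw,[np.linalg.norm(v) for v in s]
def knob_pts(c,m,R,o):
    g=(world(c,m)-o)@R; ax=np.array([-np.sin(A35),0,np.cos(A35)]); u=np.array([np.cos(A35),0,np.sin(A35)])
    d=g-[0,.05,.055]; h=d@ax; return np.stack([d@u,-d[:,1],h],1)   # angle = atan2(col1,col0)
E
python3 - <<'E'
from h import *
c=capture("top"); S=silhouettes("top","guide")[0]["region"]
R,o,yaw,s=guide_frame(c,S); print("guide",o,yaw,np.round(s,3))
# depth check: edges of plate by height
allm=np.ones((480,640),bool); w=world(c,allm); g=(w-o)@R
k=(abs(g[:,2]-.012)<.004)&(abs(g[:,0])<.2)&(abs(g[:,1])<.2)
print("plate ext",np.percentile(g[k],[1,99],axis=0).round(3))
f=(g[:,2]>.10)&(abs(g[:,1]+.095)<.04)&(abs(g[:,0]-.06)<.08)
print("fin",f.sum(),g[f].mean(0).round(4),g[f].min(0).round(3),g[f].max(0).round(3))
for n in("top","scene"):
    c=capture(n); p=knob_pts(c,allm,R,o); r=np.hypot(p[:,0],p[:,1]); p=p[(r<.045)&(p[:,2]>.03)&(p[:,2]<.06)]
    q=p[:,:2]; e,v=np.linalg.eigh(np.cov(q.T)); print(n,len(p),p.mean(0).round(4),np.sqrt(e).round(4),np.arctan2(*v[::-1,1]),p.min(0).round(3),p.max(0).round(3))
    a,b=px(c,R@[0,-.02,.05]+o).astype(int); cv2.imwrite(f"pics/{n}_c.png",cv2.resize(c["image"][b-60:b+60,a-70:a+70],None,fx=5,fy=5,interpolation=cv2.INTER_CUBIC)[:600,:700])
B=silhouettes("top","cake_board")[0]["region"].astype(np.uint8); c=capture("top")
cs,_=cv2.findContours(B,0,2); rr=cv2.minAreaRect(max(cs,key=cv2.contourArea)); K=c["intrinsics"];C=-c["R"].T@c["t"]
d=np.r_[(rr[0][0]-K[0,2])/K[0,0],(rr[0][1]-K[1,2])/K[1,1],1]@c["R"]; print("board",(C+d*(.009-C[2])/d[2]).round(4),rr)
E
python3 -c "
import cv2,numpy as np
a=cv2.imread('pics/top_c.png');b=cv2.imread('pics/scene_c.png')
cv2.imwrite('pics/cc.png',cv2.resize(np.hstack([a,b]),(800,343)))"
```

```text
guide [0.56960055 0.09896964 0.        ] 0.06993211455252536 [0.268 0.288 0.26  0.288]
plate ext [[-0.148 -0.147  0.008]
 [ 0.145  0.119  0.016]]
fin 167 [ 0.0777 -0.0928  0.133 ] [ 0.055 -0.104  0.101] [ 0.105 -0.083  0.143]
top 140 [ 0.0015 -0.0025  0.0507] [0.0042 0.0195] -2.7414514076208207 [-0.035 -0.019  0.03 ] [0.032 0.012 0.06 ]
scene 150 [ 0.0009 -0.0045  0.0497] [0.0044 0.0184] -2.7363905899582788 [-0.029 -0.02   0.03 ] [0.032 0.014 0.06 ]
board [ 0.4524 -0.2684  0.009 ] ((454.8077392578125, 282.4615173339844), (76.03328704833984, 75.90926361083984), 82.87498474121094)
```

View pics/cc.png

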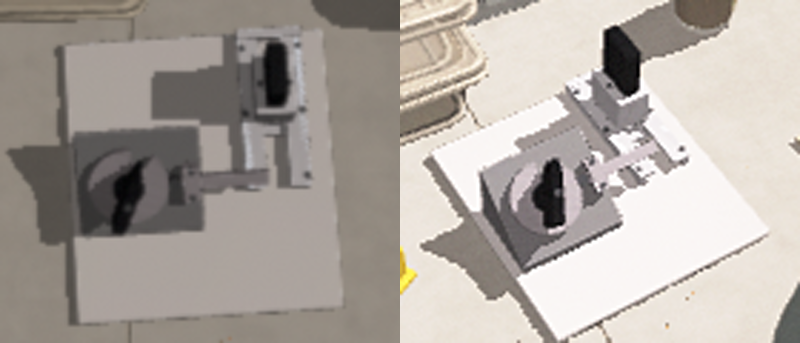

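Crop: the black-finned stop sits in the track behind the bolt, and the knob's wing is at about 0.40 rad. I'll move to the knob approach pose and refine with the wrist camera.

```bash
cat >> h.py <<'E'
def tool_R(R,th,flip):
    ax=np.array([-np.sin(A35),0,np.cos(A35)]); u=np.array([np.cos(A35),0,np.sin(A35)])
    x=np.cos(th)*u+np.sin(th)*np.array([0,-1,0]); x=x*(-1 if flip else 1)
    z=-ax; return R@np.stack([x,np.cross(z,x),z],1)
def knob_pose(R,o,th,flip,h,du=0,dr=0):  # h: TCP height above slope along the axis; du up slope, dr right
    ax=np.array([-np.sin(A35),0,np.cos(A35)]); u=np.array([np.cos(A35),0,np.sin(A35)])
    return o+R@(np.array([0,.05,.055])+h*ax+du*u+dr*np.array([0,-1,0])), Rot.from_matrix(tool_R(R,th,flip)).as_quat()
yaw0=0.0699; R0=Rot.from_euler('z',yaw0).as_matrix(); o0=np.array([0.5696,0.0990,0])+R0@[0,.002,0]
E
python3 - <<'E'
from h import *
for fl in(0,1):
    for th in(.4,1.57):
        for h in (.025,.16):
            q=inverse_kinematics(*knob_pose(R0,o0,th,fl,h)); print(fl,th,h,None if q is None else np.round(q,2))
q=inverse_kinematics([.55,.1,.35],[1,0,0,0]);print(q)
E
```

```text
0 0.4 0.025 None
0 0.4 0.16 [ 0.22  0.06  2.26 -0.4   0.23  2.48]
0 1.57 0.025 None
0 1.57 0.16 [ 0.22  0.06  2.26 -0.4   0.23 -2.63]
1 0.4 0.025 None
1 0.4 0.16 [ 0.22  0.06  2.26 -0.4   0.23 -0.66]
1 1.57 0.025 None
1 1.57 0.16 [ 0.22  0.06  2.26 -0.4   0.23  0.51]
[ 5.62872250e-02  2.09425432e-01  1.40943685e+00 -4.44089210e-16
  1.52273038e+00  1.62708355e+00]
```

```bash
cat >> h.py <<'E'
def kpose(R,o,th,fl,al,hg,back=0,dc=(0,0)):
    """grasp point on knob axis hg above slope; tool leans by al (rad) towards the wing's point; back: retreat along the tool"""
    ax=np.array([-np.sin(A35),0,np.cos(A35)]); u=np.array([np.cos(A35),0,np.sin(A35)]); r=np.array([0,-1.,0])
    x=np.cos(th)*u+np.sin(th)*r; z=-(np.cos(al)*ax+np.sin(al)*x); y=np.cross(-ax,x)*(-1 if fl else 1)
    M=R@np.stack([np.cross(y,z),y,z],1)
    return o+R@(np.array([0,.05,.055])+hg*ax+dc[0]*u+dc[1]*r+(.019-back)*z), Rot.from_matrix(M).as_quat()
E
python3 - <<'E'
from h import *
for fl in(0,1):
  for al in np.deg2rad([-30,-25,-20,-15,-10,0,10,15,20,25,30]):
    s=[];Q=[]
    for b in(.1,.05): s.append('x' if inverse_kinematics(*kpose(R0,o0,.4,fl,al,.042,b)) is None else 'o')
    s.append(' ')
    for th in np.arange(.4,1.61,.1):
        q=inverse_kinematics(*kpose(R0,o0,th,fl,al,.042)); s.append('x' if q is None else 'o')
        if q is not None: Q.append(q)
    print(fl,round(np.rad2deg(al)),''.join(s), np.round(Q[0],2) if Q else'', np.round(Q[-1],2) if Q else '')
E
```

```text
0 -30 xx xxooxxxxxxxxx [ 0.57  0.8   2.36  3.96  1.09 -1.18] [ 0.59  0.77  2.32  4.07  1.02 -1.18]
0 -25 xx xxooxxxxxxxxx [ 0.51  0.72  2.36  3.9   0.95 -1.23] [ 0.53  0.7   2.33  4.    0.9  -1.22]
0 -20 xx xooooxxxxxxxx [ 0.42  0.66  2.38  3.74  0.84 -1.29] [ 0.48  0.61  2.3   4.04  0.73 -1.24]
0 -15 xx ooooooxxxxxxx [ 0.34  0.59  2.37  3.62  0.69 -1.38] [ 0.42  0.54  2.27  4.07  0.56 -1.25]
0 -10 xo oooooooxxxxxx [ 0.28  0.52  2.33  3.6   0.51 -1.43] [ 0.35  0.49  2.26  4.07  0.41 -1.23]
0 0 xx xxxxxxxxxxxxx  
0 10 oo xxxxxxxxxoooo [0.02 0.42 2.22 1.84 0.2  0.98] [0.01 0.44 2.27 2.23 0.27 0.87]
0 15 oo ooooooooooooo [0.08 0.39 2.06 0.3  0.33 1.69] [-0.08  0.45  2.27  1.99  0.38  1.03]
0 20 oo ooooooooooooo [0.06 0.4  2.   0.3  0.47 1.66] [-0.16  0.48  2.26  1.83  0.49  1.1 ]
0 25 oo ooooooooooooo [0.03 0.42 1.94 0.3  0.61 1.65] [-0.24  0.51  2.25  1.71  0.6   1.14]
0 30 oo ooooooooooooo [0.01 0.44 1.87 0.3  0.74 1.64] [-0.3   0.55  2.23  1.61  0.71  1.16]
1 -30 xx xxooxxxxxxxxx [0.57 0.8  2.36 3.96 1.09 1.96] [0.59 0.77 2.32 4.07 1.02 1.96]
1 -25 xx xxooxxxxxxxxx [0.51 0.72 2.36 3.9  0.95 1.92] [0.53 0.7  2.33 4.   0.9  1.92]
1 -20 xx xooooxxxxxxxx [0.42 0.66 2.38 3.74 0.84 1.85] [0.48 0.61 2.3  4.04 0.73 1.9 ]
1 -15 xx ooooooxxxxxxx [0.34 0.59 2.37 3.62 0.69 1.76] [0.42 0.54 2.27 4.07 0.56 1.89]
1 -10 xo oooooooxxxxxx [0.28 0.52 2.33 3.6  0.51 1.72] [0.35 0.49 2.26 4.07 0.41 1.91]
1 0 xx xxxxxxxxxxxxx  
1 10 oo xxxxxxxxxoooo [ 0.02  0.42  2.22  1.84  0.2  -2.16] [ 0.01  0.44  2.27  2.23  0.27 -2.27]
1 15 oo ooooooooooooo [ 0.08  0.39  2.06  0.3   0.33 -1.45] [-0.08  0.45  2.27  1.99  0.38 -2.11]
1 20 oo ooooooooooooo [ 0.06  0.4   2.    0.3   0.47 -1.48] [-0.16  0.48  2.26  1.83  0.49 -2.04]
1 25 oo ooooooooooooo [ 0.03  0.42  1.94  0.3   0.61 -1.49] [-0.24  0.51  2.25  1.71  0.6  -2.  ]
1 30 oo ooooooooooooo [ 0.01  0.44  1.87  0.3   0.74 -1.5 ] [-0.3   0.55  2.23  1.61  0.71 -1.98]
```

Run:
```python
from h import *
al=np.deg2rad(20)
move_ptp(*kpose(R0,o0,.4,0,al,.042,.13)); print(current_position(),current_clock())
c=capture("wrist"); im=c["image"].copy()
for nm,X in(("k",kpose(R0,o0,.4,0,al,.042,.019)[0]),("mouth",o0+R0@[-.01,-.095,.012]),("stop",o0+R0@[.078,-.095,.137]),("c1",o0+R0@[-.13,-.15,.012]),("c2",o0+R0@[-.13,.11,.012])):
    u=px(c,X); print(nm,u); cv2.circle(im,tuple(int(v) for v in u),4,(0,0,255),-1)
cv2.imwrite("pics/w1.png",im)
m=np.ones((480,640),bool); p=knob_pts(c,m,R0,o0); r=np.hypot(p[:,0],p[:,1]); p=p[(r<.05)&(p[:,2]>.035)&(p[:,2]<.06)]
e,v=np.linalg.eigh(np.cov(p[:,:2].T)); print(len(p),p.mean(0),np.sqrt(e),np.arctan2(*v[::-1,1]),p.min(0),p.max(0))
t=p[p[:,2]>.048]; B=cv2.minAreaRect(t[:,:2].astype(np.float32)*1000); print(B,np.median(t,0))
```

```text
[0.51230366 0.13177837 0.19500041] 3.775
k [311.58802068 237.89954592]
mouth [503.95121626 153.39765395]
stop [500.30296911 -53.41351312]
c1 [633.54845696 281.87644031]
c2 [307.28510751 367.72837028]
1886 [0.00408788 0.00211793 0.05309097] [0.00379917 0.01923491] -2.733351852025425 [-0.03196557 -0.01781432  0.03500954] [0.03035716 0.0150954  0.05775245]
((-0.7595558166503906, 0.04102325439453125), (66.56983947753906, 13.920389175415039), 23.037696838378906) [0.00217414 0.00118017 0.0548949 ]
```

View pics/w1.png

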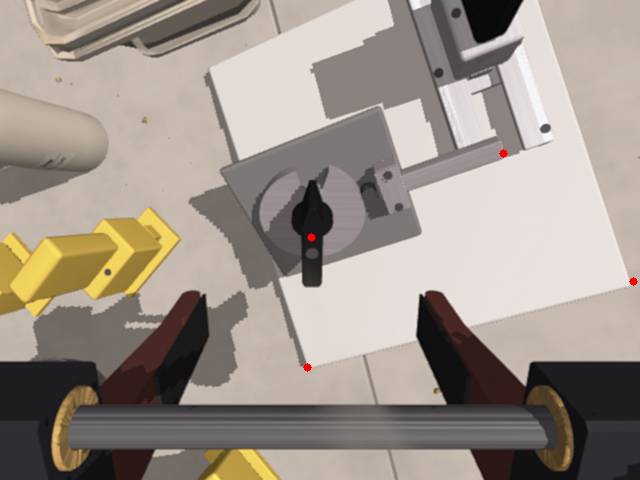

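The wing's centre, angle (0.402) and the plate corners all match the estimates within 2 mm. The notch is under the wing's point at (312,170). Next I grip and turn.

Run:
```python
from h import *
al=np.deg2rad(20); dc=(-.0015,0)
move_gripper(.05)
servo_line(*kpose(R0,o0,.402,0,al,.042,0,dc),rate=.08)
move_gripper(.0); print(current_finger_gap(),current_grip_force(),current_force(),current_clock())
for th in np.linspace(.402,1.58,11)[1:]:
    move_ptp(*kpose(R0,o0,th,0,al,.042,0,dc)); print(round(th,2),np.round(current_force(),1),np.round(current_torque(),2))
print(current_clock(),current_finger_gap())
c=capture("top"); a,b=px(c,R0@[0,-.02,.05]+o0).astype(int); cv2.imwrite("pics/t2.png",cv2.resize(c["image"][b-60:b+60,a-70:a+70],None,fx=5,fy=5,interpolation=cv2.INTER_CUBIC))
```

```text
0.01386738595214635 29.998325407505035 [-0.00960554  4.54657396  1.06670138] 7.0083
0.52 [0.3 6.3 1.5] [1.09 0.01 0.26]
0.64 [0.3 6.7 1.3] [ 1.08 -0.05  0.3 ]
0.76 [0.8 6.6 1.4] [ 0.8  -0.13  0.18]
0.87 [1.8 4.6 1.7] [ 0.82 -0.17  0.09]
0.99 [0.7 4.7 2.2] [ 0.56 -0.16  0.1 ]
1.11 [1.2 4.4 1.8] [ 0.55 -0.25  0.06]
1.23 [1.3 3.9 2.2] [ 0.57 -0.19  0.12]
1.34 [1.1 4.2 2.2] [ 0.78 -0.29 -0.19]
1.46 [2.  2.5 2.1] [ 0.65 -0.38 -0.11]
1.58 [1.2 3.3 3.3] [ 0.44 -0.32 -0.  ]
9.7083 0.014274613697444082
```

View pics/t2.png

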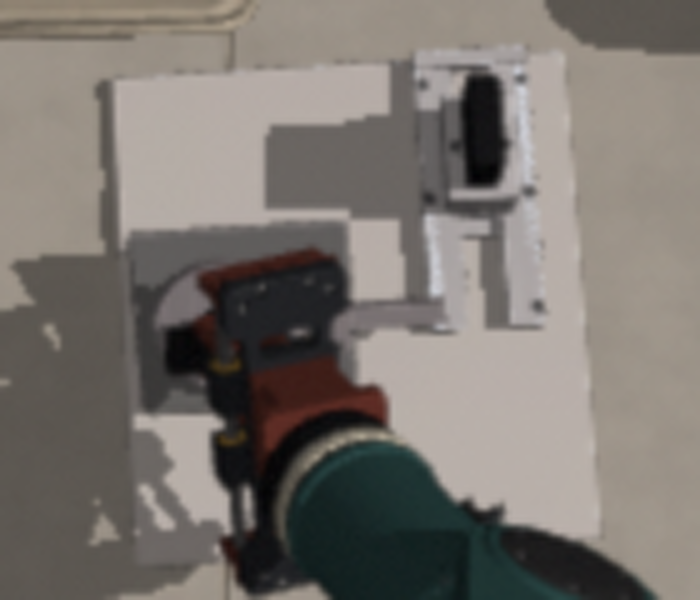

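The bolt nose has drawn back to about column 445, from about 465. I'll release, retreat and verify on the way to the stop.

Run:
```python
from h import *
al=np.deg2rad(20); dc=(-.0015,0)
move_gripper(.05); print(current_finger_gap())
servo_line(*kpose(R0,o0,1.58,0,al,.042,.1,dc),rate=.12)
# stop approach
for f in(0,1):
    q=Rot.from_matrix(R0@np.diag([1,-1,-1])@np.diag([1-2*f,1-2*f,1])).as_quat()
    print(f,inverse_kinematics(o0+R0@[.078,-.094,.26],q),inverse_kinematics([.4524,-.2684,.1],q))
q=Rot.from_matrix(R0@np.diag([1,-1,-1])).as_quat()
move_ptp(o0+R0@[.06,-.094,.24],q); print(current_clock())
c=capture("wrist"); cv2.imwrite("pics/w2.png",c["image"])
w=(world(c,np.ones((480,640),bool))-o0)@R0
f=w[(w[:,2]>.125)&(w[:,2]<.145)&(abs(w[:,1]+.095)<.03)&(abs(w[:,0]-.078)<.06)]
print(len(f),f.mean(0),np.percentile(f,[1,99],axis=0)); print(cv2.minAreaRect(f[:,:2].astype(np.float32)*1000))
c=capture("top"); p=knob_pts(c,np.ones((480,640),bool),R0,o0); r=np.hypot(p[:,0],p[:,1]); p=p[(r<.045)&(p[:,2]>.03)&(p[:,2]<.06)]
e,v=np.linalg.eigh(np.cov(p[:,:2].T)); print(len(p),p.mean(0),np.arctan2(*v[::-1,1]))
```

```text
0.05002879740126749
0 [-8.61751082e-02  4.08683992e-01  1.33698719e+00 -4.44089210e-16
  1.39592147e+00  1.41472122e+00] [-6.66823219e-01  4.01862405e-01  1.80408040e+00 -4.44089210e-16
  9.35649849e-01  8.34073108e-01]
1 [-8.61751082e-02  4.08683992e-01  1.33698719e+00 -4.44089210e-16
  1.39592147e+00 -1.72687143e+00] [-6.66823219e-01  4.01862405e-01  1.80408040e+00 -4.44089210e-16
  9.35649849e-01 -2.30751955e+00]
12.6667
2395 [ 0.08233942 -0.09497933  0.1362511 ] [[ 0.05732862 -0.10468736  0.12945497]
 [ 0.10539629 -0.08534279  0.13831972]]
((80.9761962890625, -95.14059448242188), (19.644367218017578, 49.22273635864258), 89.63842010498047)
197 [0.00166311 0.0001871  0.04824258] 1.5835544921847944
```

View pics/w2.png

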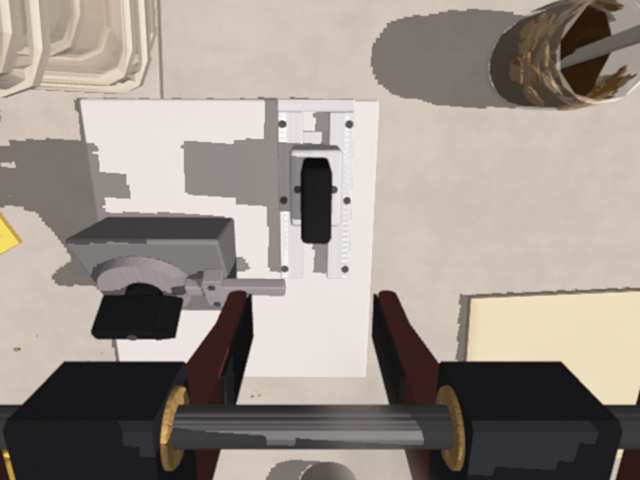

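The bolt nose at (285,287) is clear of the stop's way, and the knob is at 1.58. Now grip the stop, slide it, lift it and place it.

Run:
```python
from h import *
q=Rot.from_matrix(R0@np.diag([1,-1,-1])).as_quat()
P=lambda x,y,z:o0+R0@[x,y,z]
servo_line(P(.081,-.095,.20),q,rate=.15); servo_line(P(.081,-.095,.096),q,rate=.08)
move_gripper(0); print("gap",current_finger_gap(),current_grip_force(),np.round(current_force(),1))
for x in(.04,0,-.035,-.068):
    r=servo_line(P(x,-.095,.096),q,rate=.06,contact_N=25); print(x,r,np.round(current_force(),1),current_finger_gap())
    if r: break
print(current_clock())
c=capture("top"); a,b=px(c,R0@[0,-.02,.05]+o0).astype(int); cv2.imwrite("pics/t3.png",cv2.resize(c["image"][b-60:b+60,a-70:a+70],None,fx=5,fy=5))
```

```text
gap 0.02015705777032114 29.9920454621315 [-0.6 -0.1  0.2]
0.04 False [-1.3  0.1  1.9] 0.02002320835735205
0 False [-1.7  0.1  5.2] 0.01977569657139153
-0.035 False [-1.5 -0.5  6.8] 0.019596917247264808
-0.068 False [-2.8 -0.1  8.3] 0.01995471345964869
18.325
```

View pics/t3.png

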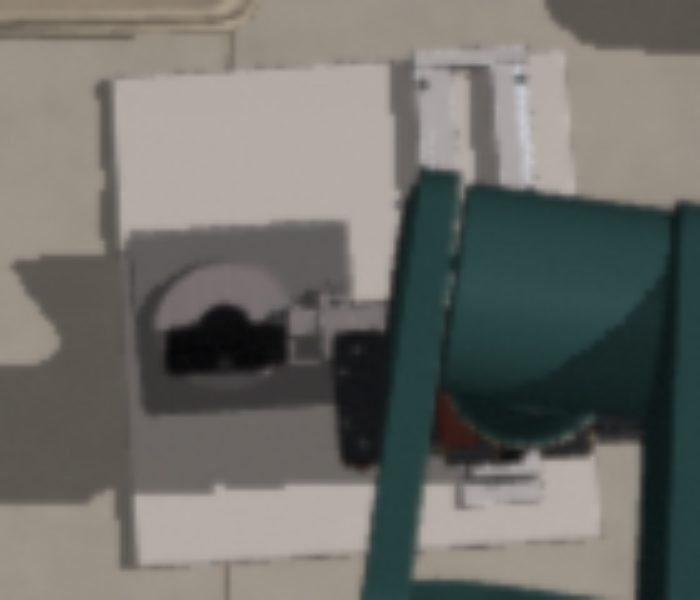

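The track is empty and the stop's foot is on the bare plate at (500,475). Lift and place.

```bash
python3 - <<'E'
from h import *
q=Rot.from_matrix(R0@np.diag([1,-1,-1])).as_quat()
servo_line(o0+R0@[-.068,-.095,.17],q,rate=.08); print("lift",current_finger_gap(),np.round(current_force(),1))
B=np.array([.4524,-.2684,0])
servo_line(B+[0,0,.17],q,rate=.15); print(current_clock(),current_finger_gap())
servo_line(B+[0,0,.105],q,rate=.08)
r=servo_line(B+[0,0,.088],q,rate=.02,contact_N=4); print(r,current_position(),np.round(current_force(),1))
move_gripper(.05); print(current_finger_gap())
servo_line(B+[0,0,.2],q,rate=.1)
servo_line(B+[-.12,-.1,.3],q,rate=.2); print(current_clock())
c=capture("top"); a,b=450,275; cv2.imwrite("pics/t4.png",cv2.resize(c["image"][b-60:b+60,a-70:a+70],None,fx=5,fy=5))
c=capture("scene"); cv2.imwrite("pics/s4.png",c["image"])
for n in("top","scene"):
    c=capture(n); w=world(c,np.ones((480,640),bool)); f=w[(w[:,2]>.12)&(w[:,2]<.145)&(np.linalg.norm(w[:,:2]-B[:2],axis=1)<.08)]; print(n,len(f),f.mean(0) if len(f) else'')
E
python3 -c "
import cv2,numpy as np
a=cv2.resize(cv2.imread('pics/t4.png'),(400,343));b=cv2.resize(cv2.imread('pics/s4.png')[100:400,240:590],(400,343))
cv2.imwrite('pics/f4.png',np.hstack([a,b]))"
```

```text
lift 0.020007474930638258 [-0.2 -0.4 -3.2]
21.4333 0.019892397214191313
True [ 0.45245854 -0.26847052  0.09290199] [1.1 0.4 4. ]
0.04968824832929646
25.9667
top 162 [ 0.4510494  -0.26716391  0.13211287]
scene 0
```

View pics/f4.png

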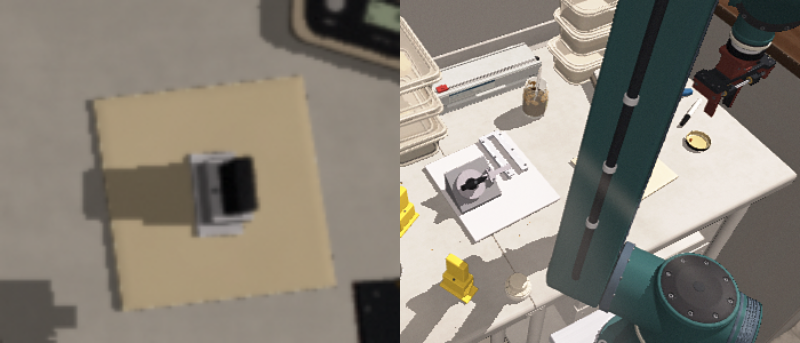

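The stop stands upright in the middle of the board, with its top at 0.134 m and its foot at (218,195) in the crop. The knob still points at the bolt, and the jar is untouched.

```bash
python3 -c "
from bench import *
print(current_force()); print(close_job())"
```

```text
[0.30506877 0.08559473 0.25526363]
the job is handed in; nothing more can be done
None
```

The job is handed in at about 26 s: the bolt was drawn back into its notch, and the stop was slid out of the track and stands upright within a few mm of the cake board's centre; I never went near the jar or bottle, and no verdict was returned.

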